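# Set a bookmark rivet in bench-mounted locking pliers

### The arm

A 6-joint arm with a two-finger parallel gripper is mounted at the origin on the work surface. World frame = base frame: x ahead of the robot, y to its left, z up, the work surface at z = 0. Lengths are in m, angles in rad, forces in N, time in s.
With the tool pointing down it reaches from about 0.35 to 0.925 m from the base axis. Payload 6.4 kg.
Tool frame: the origin (TCP) lies on the mounting face of the last link; the fingertips stand 173 mm ahead of it and the grasp point (between the pads) lies 155 mm ahead of it (arm.tips_ahead is the distance from the TCP to the fingertips, in m); z points along the fingers, y is the line along which they close (so a half turn about z gives the same grasp; the last joint's range is limited). The gripper opens to 85 mm and grips with 20 to 120 N. Pads are 22 mm wide; open, the fingers measure 114 mm over their backs; the gripper's body (76 mm by 85 mm) begins 54 mm behind the grasp point. The pads swing forward as they close: fully open they stand 13 mm farther back than shut.
Start: joints at [1.145, 0.245, 1.558, -0, 1.339, -0.174], TCP at [0.162, 0.63, 0.405] pointing down, gripper open.
Joint ranges: [-3.13, 3.13], [-1.02, 2.26], [0.13, 2.54], [-0.95, 4.09], [0.21, 2.88], [-2.74, 2.74]. Speed limits (rad/s): [2.57, 2.57, 3.14, 3.14, 3.14, 3.14].

### API

Orientations are given as a 3x3 rotation matrix whose columns are the frame's x, y, z axes.
In Python, from station import arm gives the robot as it stands.
- The arm moves only by the shell command python3 shift.py [FORCE], which reads ROWS from standard input. ROWS is a JSON list of rows, 1 to 5 of them, each of 5 numbers: the opening from 0.0 (shut) to 1.0 (fully open), then dx, dy, dz in units of 5 mm, then a turn about the tool's z in units of 0.2 rad; each row shifts and turns the commanded pose from where the row before left it, along the tool's axes as they then stand; what a row does not reach is not made up. A row lasts 1/10 s, in which the tool goes at most 0.05 m and 0.15 rad, less where a joint would pass 70% of its speed; a pose out of reach is approached as far as the arm can. The fingers move at their own pace and stop on an object; FORCE is the grip in N (left out, the last holds). Time passes only in rows, so rows that do not move let the fingers close. It prints the time, the measured TCP pose, the force, the opening and the grip force at its end. Input that does not fit is refused with a message, and nothing moves.
- arm.observe(): the state, without advancing time (a new reading comes with each control period).
- arm.get_image(name): name is "scene" or "top"; returns a dict with "color" (420x560x3 uint8, red, green, blue), "fovy" (degrees; the focal length in pixels is half the picture's height over the tangent of half this angle, whatever the lens; pixels are square), "cx", "cy" (the principal point, pixels), "k1" (the pictures are not rectified: a ray, as slopes to the right and down, at radius r is drawn at 1 + k1 r^2 times it, then the intrinsics apply), "world_to_cam" (4x4, takes a point from world to camera coordinates). Camera axes: x right, y down, z forward; pixel columns grow to the right and rows downward; lengths in m; the calibration is good to about 2 mm. A picture is of the moment at which its call begins. There is no depth.
- arm.finish_job(): hands the job in; it is judged then, once.
The state is a dict: "clock": time; "qpos": joint angles; "qvel": joint speeds; "tau": joint torques, N m; "eef_pos": TCP position; "tool_rot": TCP orientation; "contact_force": force on the tool from outside, world axes, zero at the start; "wrist_torque": the same for the moment, N m; "finger_gap": opening from 0.0 (shut) to 1.0 (fully open); "grasp_force": force on a finger pad.
Only numpy, scipy, OpenCV 4.12 (cv2) and the standard library are available. Lean on these libraries where they do the work, as an engineer would, in place of code of your own. Each camera call takes 0.05 s, during which the arm holds its last target. There are 200 camera calls.

### The job

Set the rivet of the brass bookmark strip that lies on the wooden block, using the locking pliers bolted to the board: slide the rivet end of the strip in between the open jaws gently until it is fully home against the depth stop, straight and flat on the anvil and the wooden rest, and let go of it. Then squeeze the raised handle down until it snaps over centre and stays locked on its own (do not bear down on it hard once it has snapped), take your hand off, and pull up the release lever to open the jaws again. Leave the strip lying in place in the open jaws with its rivet set, and do not disturb the other things on the table.

Things in the scene. Friction and masses are not known exactly. Their poses are not given: they have to be found in the camera images.
- strip: Loose flat brass bookmark strip, 100 x 22 x 4 mm, 60 to 100 g. Origin: centre of its underside; x along its length towards the rivet end, z up. A rivet head 9 mm across stands about 4 mm proud of its top, 19 mm from the rivet end; the other end is plain with a small dark eyelet. It starts on the wooden block, plain end hanging about 36 mm over the block's edge, on the side away from the pliers.
- strip_tip (a point): Middle of the strip's square rivet-end face, 50 mm from its centre, at half thickness (2 mm above the underside).
- strip_grip (a point): Point in the strip, at half thickness, 14 mm from the plain end: where it can be taken across its 22 mm width, clear of the block (and clear of the wooden rest once it is in the jaws).
- rivet (a joint): How far the rivet head has been pressed down, m: 0 to 0.0008 at the start, about 0.003 when set. It stays where it is pressed; it takes some 40 N at the jaw to move it.
- block: Fixed wooden block 60 x 56 x 30 mm on which the strip lies. Origin: centre of its underside, x as the strip's (within 0.1 rad).
- clamp: The locking pliers' fixed mount: lower handle, frame and lower jaw in steel on a plywood board 300 x 100 x 15 mm bolted to the table. x runs level along the pliers from the handles towards the jaws, y across, z up; origin on the table below the jaw's pivot. Everything of the pliers lies in its xz plane. The handles lie towards the robot's right, the jaws open to its left.
- stop_mid (a point): Point on the clamp where the middle of the depth stop's front face is at its middle setting: 25 mm along the clamp's x, 62 mm above the table (the strip's half thickness when it lies on the anvil); same axes as the clamp. The true face is up to 5.5 mm nearer or farther along x, set differently each time. The strip goes in rivet end first along -x, its own x against this one.
- anvil_top (a point): Middle of the top of the round anvil, the fixed lower jaw, 24 mm across, 19 mm in front of stop_mid, 60 mm above the table; with the strip home the rivet is above it within 5.5 mm. Same axes as the clamp.
- rest_top (a point): Middle of the top of the wooden rest on the board, level with the anvil (60 mm above the table), 28 mm long along x, 34 mm wide, centred 49 mm in front of stop_mid. The strip lies on anvil and rest. Beyond the rest its plain end overhangs free; only the 15 mm high board is below.
- gauge: The depth stop: a bracket in the throat and on it a dark steel fork that slides along x: two prongs 5 mm thick, 40 mm wide over all, tops 13 mm above the anvil, a 16 mm gap between them for the jaw. The fork's setting is not measured: creep up to it (10 mm/s) and feel for it. Home: the strip bears on it with 2 N or more; 20 N would shift it. Origin on the bracket, not the fork.
- jaw: The moving upper jaw, steel, 10 mm wide, on a pivot 25 mm behind stop_mid and 66 mm above the table. It carries the handle, link and lever.
- jaw_pad (a point): Middle of the underside of the jaw's round pad, 20 mm across, above the anvil. About 20 mm above the anvil's top when fully open; about 4 mm above it when clamped on the rivet.
- handle: Moving upper handle, a steel bar 18 mm wide, 9 mm thick, 125 mm long from its pin on the jaw to its rear end. Open it slopes up to the rear by 30 degrees; locked it is almost level. Pressed down slowly at press_point it resists with 3 to 6 N, then up to 14 N while the rivet gives, then nothing as it snaps over the last 8 mm on to a hard stop, where it stays. Over 40 N bends it.
- press_point (a point): Middle of the top face of the handle near its rear end, 112 mm from its pin: where to press it down from above. About 137 mm above the table when open and 82 mm when locked; it moves almost straight down (within 8 mm along the pliers).
- lever (a joint): Turn of the release lever in the handle, rad: 0 at rest, up to 0.5 as its tail is pulled up away from the handle. About 0.1 releases the lock; a spring brings it back.
- lever_tail (a point): Centre of the release lever's tail end, a rolled steel curl about 13 mm across and 13 mm wide, standing out 24 mm behind the rear end of the upper handle, in line with it, free all round. About 153 mm above the table when open, 76 mm when locked. Pulled up about 10 to 15 mm from locked with 4 to 7 N it breaks the lock; then a spring raises handle and tail to open.
- tin: Bystander: round brass tin, 88 mm across, 34 mm high.
- phone: Bystander: black phone, 150 x 72 x 8 mm, lying flat.
- speaker: Bystander: small white speaker box, 60 x 90 x 56 mm.
- beads: Bystander: small amber jar, 52 mm across, 62 mm high.
- hammer: Bystander: small hammer, 240 mm long, lying flat.
- tape: Bystander: roll of paper tape, 72 mm across, 18 mm high.
- brush: Bystander: brush, 170 mm long, lying flat.

How it is judged:
By the outcome, as a careful person would: the job done as asked, in the order asked, and still so for the second after the job is handed in, with the robot touching nothing.
It also fails if it takes over 70 s, if anything falls off the work surface, if the arm or the gripper's body presses on something with over 40 N, if the wrist force passes 120 N, or if a joint passes its speed limit or range.

## Working session

There is one attempt and no reset: what is moved stays moved. The work goes in short steps, Python scripts to look and compute and a shell command to move; the robot and the scene stay as the last step left them, time stands still between calls to the robot, and variables do not carry over. Pictures are saved under pics/ and viewed, at most 10 in all, crops included, and the job is handed in when it is done.

```bash
ls; mkdir -p pics
python3 - <<'E'
from station import arm
import cv2, numpy as np
for n in("scene","top"):
    d=arm.get_image(n); cv2.imwrite(f"pics/{n}0.png",d["color"][:,:,::-1]); print(n,d["fovy"],d["cx"],d["cy"],d["k1"]); print(np.round(d["world_to_cam"],3))
s=arm.observe(); print(s["eef_pos"],s["tool_rot"],s["contact_force"],s["clock"])
E
```

```text
pics
shift.py
station.py
scene 53.70809416196204 284.39043771320263 212.80043109792268 -0.09865662834102426
[[-0.842  0.54  -0.013  0.41 ]
 [ 0.37   0.56  -0.742 -0.133]
 [-0.393 -0.629 -0.671  1.562]
 [ 0.     0.     0.     1.   ]]
top 57.90679493803432 278.65280566133424 208.6719904373696 -0.01621794282325341
[[ 0.016 -1.     0.005  0.038]
 [-0.985 -0.017 -0.17   0.533]
 [ 0.17  -0.002 -0.985  0.899]
 [ 0.     0.     0.     1.   ]]
[0.16186479 0.62931511 0.40368271] [[-9.68458652e-01  2.49173263e-01 -7.23969997e-04]
 [ 2.49174143e-01  9.68457309e-01 -1.63931654e-03]
 [ 2.92660184e-04 -1.76800489e-03 -9.99998394e-01]] [-0.37294108 -0.0337818  -0.29632647] 0.1
```
View pics/scene0.png

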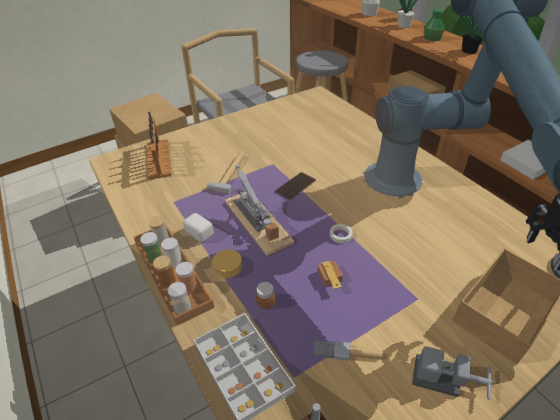

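View pics/top0.png

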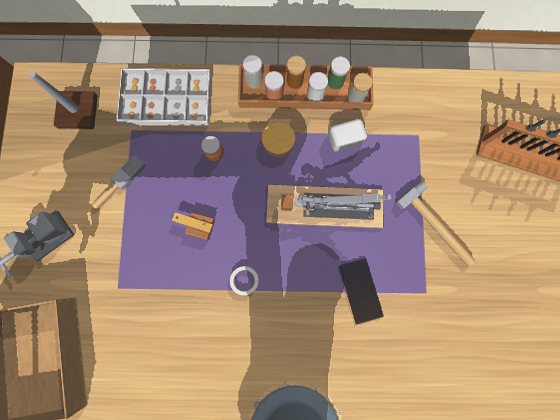

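Run:
```python
import cv2, numpy as np
t=cv2.imread("pics/top0.png"); s=cv2.imread("pics/scene0.png")
def c(i,x,y,w,h,W,H): return cv2.resize(i[y:y+h,x:x+w],(W,H),interpolation=cv2.INTER_CUBIC)
a=c(t,160,195,66,50,396,300); b=c(t,260,175,134,60,804,360)[:300,:]
m=np.zeros((600,800,3),np.uint8)
m[:300,:396]=c(t,162,195,66,50,396,300)      # x6
m[:300,400:800]=c(s,310,250,50,38,400,300)[:300]  # x8 (7.9)
m[300:600,:400]=c(t,260,170,134,100,400,300) # x3
m[300:600,400:]=c(s,215,160,100,75+20,400,300)
m[300:,:]=0
m[300:,:400]=c(t,262,180,133,100,400,300)
m[300:,400:]=c(s,215,160,90,100,270,300).repeat(1,0)[:, :270] if 0 else c(s,205,165,120,90,400,300)
cv2.imwrite("pics/mos.png",m)
```

View pics/mos.png

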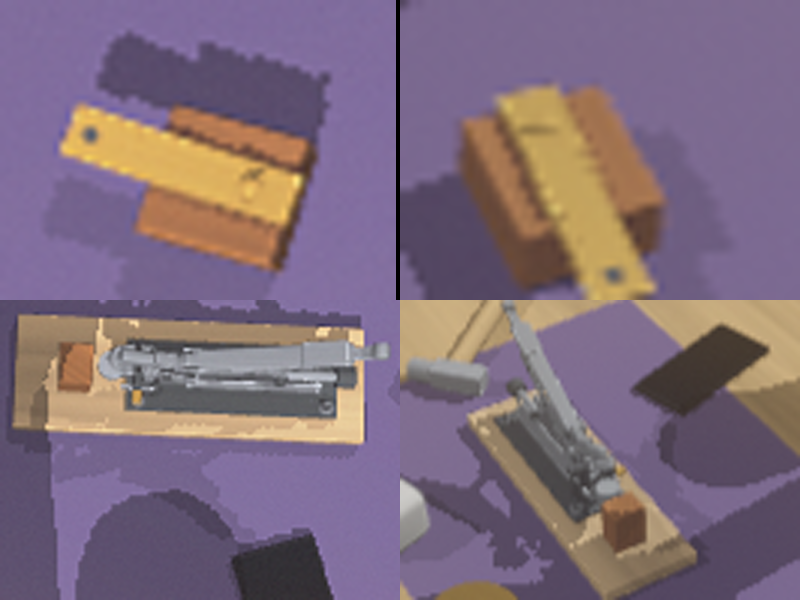

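```bash
cat > h.py <<'E'
import cv2, numpy as np
from station import arm
def ray(d,px):
    px=np.atleast_2d(np.array(px,float)); f=210/np.tan(np.radians(d["fovy"]/2))
    K=np.array([[f,0,d["cx"]],[0,f,d["cy"]],[0,0,1]])
    n=cv2.undistortPoints(px[:,None],K,np.array([d["k1"],0,0,0,0.]))[:,0]
    R,t=d["world_to_cam"][:3,:3],d["world_to_cam"][:3,3]
    v=np.c_[n,np.ones(len(n))]@R; return -R.T@t, v/np.linalg.norm(v,axis=1)[:,None]
def plane(d,px,z):
    c,v=ray(d,px); return c+v*((z-c[2])/v[:,2])[:,None]
def tri(d1,p1,d2,p2):
    c1,v1=ray(d1,p1);c2,v2=ray(d2,p2);out=[]
    for a,b in zip(v1,v2):
        s=np.linalg.lstsq(np.c_[a,-b],c2-c1,rcond=None)[0]
        A,B=c1+a*s[0],c2+b*s[1]; out.append(np.r_[(A+B)/2,np.linalg.norm(A-B)])
    return np.array(out)
def proj(d,P):
    f=210/np.tan(np.radians(d["fovy"]/2));P=np.atleast_2d(P)
    K=np.array([[f,0,d["cx"]],[0,f,d["cy"]],[0,0,1]]);M=d["world_to_cam"]
    return cv2.projectPoints(P.astype(float),cv2.Rodrigues(M[:3,:3])[0],M[:3,3],K,np.array([d["k1"],0,0,0,0.]))[0][:,0]
def mask(d,lo,hi,box):
    m=cv2.inRange(cv2.cvtColor(d["color"],cv2.COLOR_RGB2HSV),np.array(lo),np.array(hi))
    x0,y0,x1,y1=box; o=np.zeros_like(m); o[y0:y1,x0:x1]=m[y0:y1,x0:x1]; return o
E
python3 - <<'E'
from h import *
np.set_printoptions(precision=4,suppress=True)
T=arm.get_image("top");S=arm.get_image("scene")
print("cams",ray(T,[0,0])[0],ray(S,[0,0])[0])
for d,p in((T,[(181,220),(200,216),(275,205),(290,203),(295,190),(320,220)]),(S,[(385-55,272)])):
    h=cv2.cvtColor(d["color"],cv2.COLOR_RGB2HSV)
    for x,y in p: print((x,y),h[y,x])
def rect(m):
    c=max(cv2.findContours(m,cv2.RETR_EXTERNAL,cv2.CHAIN_APPROX_NONE)[0],key=cv2.contourArea)
    return cv2.boxPoints(cv2.minAreaRect(c)),cv2.approxPolyDP(c,3,True)[:,0],cv2.contourArea(c)
mt=mask(T,(17,120,120),(30,255,255),(165,200,225,245)); ms=mask(S,(17,120,120),(30,255,255),(310,250,360,300))
for d,m in((T,mt),(S,ms)):
    b,a,A=rect(m); print(b,A,"\n",a); print(plane(d,b,.034)); y,x=np.nonzero(m); print("cent",plane(d,[x.mean(),y.mean()],.034))
# eyelet & brown rest
for d,box,eb in((T,(270,185,300,215),(170,212,182,224)),(S,(260,220,285,245),(326,275,350,292))):
    g=cv2.cvtColor(d["color"],cv2.COLOR_RGB2GRAY)
    x0,y0,x1,y1=eb; w=np.zeros(g.shape);w[y0:y1,x0:x1]=1
    m=mask(d,(5,100,40),(14,255,220),box); b,a,A=rect(m); print("rest",b,A,a.tolist())
bt=mask(T,(10,50,110),(25,140,255),(255,175,395,240)); print("board",rect(bt))
E
```

```text
cams [0.3717 0.0483 0.9767] [1.0082 0.8358 0.9546]
(181, 220) [ 20 147 224]
(200, 216) [ 12 139 187]
(275, 205) [ 16  84 140]
(290, 203) [ 12 141 176]
(295, 190) [ 20  85 240]
(320, 220) [ 15  94 201]
(330, 272) [ 21 133 194]
[[172.1815 220.6192]
 [174.7971 212.2491]
 [212.3203 223.9751]
 [209.7046 232.3452]] 291.5 
 [[174 215]
 [173 220]
 [206 231]
 [212 225]]
[[0.4998 0.3129 0.034 ]
 [0.5212 0.3077 0.034 ]
 [0.4931 0.2119 0.034 ]
 [0.4719 0.2174 0.034 ]]
cent [[0.4964 0.2611 0.034 ]]
[[321.8904 262.9589]
 [329.274  259.6027]
 [341.0891 285.5959]
 [333.7055 288.952 ]] 181.5 
 [[324 262]
 [334 288]
 [340 286]
 [330 263]]
[[0.4952 0.2168 0.034 ]
 [0.4693 0.2183 0.034 ]
 [0.5    0.3131 0.034 ]
 [0.5242 0.311  0.034 ]]
cent [[0.498  0.2652 0.034 ]]
rest [[281. 194.]
 [292. 194.]
 [292. 210.]
 [281. 210.]] 159.0 [[282, 194], [281, 209], [291, 210], [292, 195]]
rest [[266. 223.]
 [278. 223.]
 [278. 240.]
 [266. 240.]] 160.5 [[274, 223], [266, 226], [270, 240], [278, 236]]
board (array([[265.9331, 222.5716],
       [267.5662, 184.1943],
       [383.5689, 189.1306],
       [381.9358, 227.5079]], dtype=float32), array([[268, 185],
       [266, 222],
       [382, 226],
       [382, 200],
       [381, 207],
       [374, 209],
       [373, 219],
       [304, 217],
       [303, 206],
       [298, 207],
       [293, 201],
       [304, 192],
       [382, 195],
       [382, 190]], dtype=int32), 2297.5)
```

Run:
```python
from h import *
np.set_printoptions(precision=4,suppress=True)
T=arm.get_image("top");S=arm.get_image("scene")
print("strip",tri(T,[[172.18,220.62],[174.8,212.25],[212.32,223.98],[209.7,232.35]],S,[[341.09,285.6],[333.7,288.95],[321.89,262.96],[329.27,259.6]][:4]))
b=plane(T,[[266,222.6],[267.6,184.2],[383.6,189.1],[381.9,227.5]],.015);print("board",b, b.mean(0))
u=((b[2]-b[1])+(b[3]-b[0]));print("board dir",u/np.linalg.norm(u), np.linalg.norm(b[2]-b[1]),np.linalg.norm(b[1]-b[0]))
print("rest top-plane", plane(T,[[281.5,194],[292.3,194.5]],.06), plane(S,[[274,223],[266,226]],.06), plane(S,[[270,240],[278,236]],.015))
def crop(d,x,y,w,h,k): return cv2.resize(d["color"][y:y+h,x:x+w,::-1],None,fx=k,fy=k,interpolation=cv2.INTER_CUBIC)
m=np.zeros((600,800,3),np.uint8)
a=crop(T,268,180,125,40,6.4); m[:256,:800]=a[:256,:800]
a=crop(S,255,200,34,48,7); m[260:260+336,:238]=a
a=crop(S,228,155,60,75,4.5); m[260:597,245:515]=a[:337]
a=crop(T,274,188,40,30,7); m[260:470,520:800]=a
cv2.imwrite("pics/m2.png",m)
```

```text
strip [[0.4998 0.313  0.0338 0.    ]
 [0.5219 0.3087 0.0299 0.0003]
 [0.4931 0.2132 0.0293 0.0014]
 [0.4709 0.2181 0.0349 0.0025]]
board [[ 0.5014  0.0783  0.015 ]
 [ 0.6021  0.0763  0.015 ]
 [ 0.5944 -0.2256  0.015 ]
 [ 0.4938 -0.2181  0.015 ]] [ 0.5479 -0.0723  0.015 ]
board dir [-0.0257 -0.9997  0.    ] 0.3020061461591177 0.10075472655864191
rest top-plane [[0.5671 0.0402 0.06  ]
 [0.5663 0.0135 0.06  ]] [[0.5368 0.019  0.06  ]
 [0.5647 0.0169 0.06  ]] [[0.5644 0.0373 0.015 ]
 [0.5339 0.0362 0.015 ]]
```

View pics/m2.png

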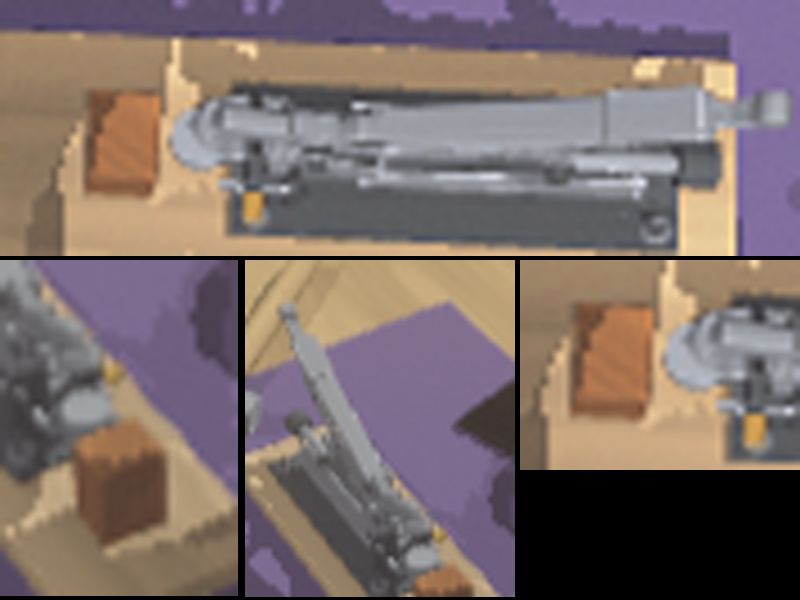

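Run:
```python
from h import *
np.set_printoptions(precision=4,suppress=True)
T=arm.get_image("top");S=arm.get_image("scene")
rt=np.array([[281.4,193.8],[292.6,194.1],[291.5,208.7],[281.2,208.3]])
rs=np.array([[265.2,226.2],[273.1,222.6],[278.2,228.4],[269.2,232]])
# correspondence: top TL=(x far,y large); TR=(x far,y small)
print("T",plane(T,rt,.06)); print("S",plane(S,rs,.06))
print("tail",tri(T,[[388.2,196.3]],S,[[237.1,165.8]]))
print("press-ish/handle end",tri(T,[[378.5,197.3]],S,[[242.5,177.5]]))
print("pad",plane(T,[[299.5,200.1]],.07))
print(plane(S,rs,.06).mean(0),plane(T,rt,.06).mean(0), tri(T,[rt.mean(0)],S,[rs.mean(0)]))
```

```text
T [[0.5676 0.0404 0.06  ]
 [0.5674 0.0128 0.06  ]
 [0.5308 0.0151 0.06  ]
 [0.5313 0.0404 0.06  ]]
S [[0.5672 0.0163 0.06  ]
 [0.5382 0.0159 0.06  ]
 [0.5386 0.0468 0.06  ]
 [0.57   0.045  0.06  ]]
tail [[ 0.5454 -0.1951  0.1553  0.0008]]
press-ish/handle end [[ 0.5447 -0.1783  0.1198  0.0145]]
pad [[ 0.5506 -0.0038  0.07  ]]
[0.5535 0.031  0.06  ] [0.5493 0.0272 0.06  ] [[0.5506 0.0268 0.0548 0.0009]]
```

Units first: shifts go in units of 5 mm and turns go in units of 0.2 rad. So 0.15 rad is 0.75.

```bash
echo '[[1, 0, 0, 0, 0.75], [1, 0, 0, 0, 0.75], [1, 0, 0, 0, 0.75], [1, 0, 0, 0, 0.75], [1, 0, 0, 0, 0.75]]' | python3 shift.py
echo '[[1, 0, 0, 0, 0.75], [1, 0, 0, 0, 0.75], [1, 0, 0, 0, 0.75], [1, 0, 0, 0, 0.75], [1, 0, 0, 0, 0.75]]' | python3 shift.py
echo '[[1, 0, 0, 0, 0.52], [1, -4, 8, 2, 0], [1, -4, 8, 2, 0], [1, -4, 8, 2, 0], [1, -4, 8, 2, 0]]' | python3 shift.py
echo '[[1, -4, 8, 2, 0], [1, -4, 8, 2, 0], [1, -4, 8, 2, 0], [1, -4, 8, 2, 0], [1, -4, 8, 2, 0]]' | python3 shift.py
echo '[[1, -4, 8, 2, 0], [1, -4, 4, 0, 0], [1, 0, 0, 0, 0], [1, 0, 0, 0, 0]]' | python3 shift.py
```

```text
clock: 0.9
eef_pos: [0.1619, 0.6295, 0.4047]
tool_rot: [[-0.534, 0.846, -0.0], [0.846, 0.534, -0.0], [-0.0, -0.0, -1.0]]
contact_force: [1.1, -0.3, -0.0]
finger_gap: 0.999
grasp_force: 0.0
clock: 1.4
eef_pos: [0.1619, 0.6295, 0.4047]
tool_rot: [[0.186, 0.983, -0.0], [0.983, -0.186, -0.0], [-0.0, -0.0, -1.0]]
contact_force: [1.0, 0.0, -0.5]
finger_gap: 0.999
grasp_force: 0.0
clock: 1.9
eef_pos: [0.2939, 0.5065, 0.3645]
tool_rot: [[0.281, 0.96, 0.0], [0.96, -0.281, 0.0], [0.0, 0.0, -1.0]]
contact_force: [0.4, -0.2, -0.6]
finger_gap: 1.003
grasp_force: 0.0
clock: 2.4
eef_pos: [0.458, 0.3542, 0.3146]
tool_rot: [[0.281, 0.96, 0.001], [0.96, -0.281, 0.0], [0.001, 0.0, -1.0]]
contact_force: [-0.5, -0.1, 0.3]
finger_gap: 1.003
grasp_force: 0.0
clock: 2.8
eef_pos: [0.5034, 0.3, 0.3048]
tool_rot: [[0.282, 0.959, -0.0], [0.959, -0.282, 0.0], [0.0, -0.0, -1.0]]
contact_force: [0.4, -0.8, 0.5]
finger_gap: 1.006
grasp_force: 0.0
```

In the tool's units: 0.04 m is 8, 0.0038 m is 0.76.

```bash
echo '[[1, -0.32, 0.76, 8, 0], [1, 0, 0, 8, 0], [0.6, 0, 0, 5, 0], [0.5, 0, 0, 2.4, 0], [0.5, 0, 0, 0, 0]]' | python3 shift.py 30
python3 - <<'E'
from h import *
S=arm.get_image("scene");T=arm.get_image("top")
a=cv2.resize(S["color"][230:310,290:390,::-1],(500,400),interpolation=cv2.INTER_CUBIC)
b=cv2.resize(T["color"][190:270,150:210,::-1],(300,400),interpolation=cv2.INTER_CUBIC)
cv2.imwrite("pics/g.png",np.hstack([a,b]))
E
```

```text
clock: 3.3
eef_pos: [0.5052, 0.2984, 0.1863]
tool_rot: [[0.28, 0.96, -0.003], [0.96, -0.28, -0.001], [-0.002, -0.003, -1.0]]
contact_force: [0.1, -0.7, -0.3]
finger_gap: 0.516
grasp_force: 0.0
```

View pics/g.png

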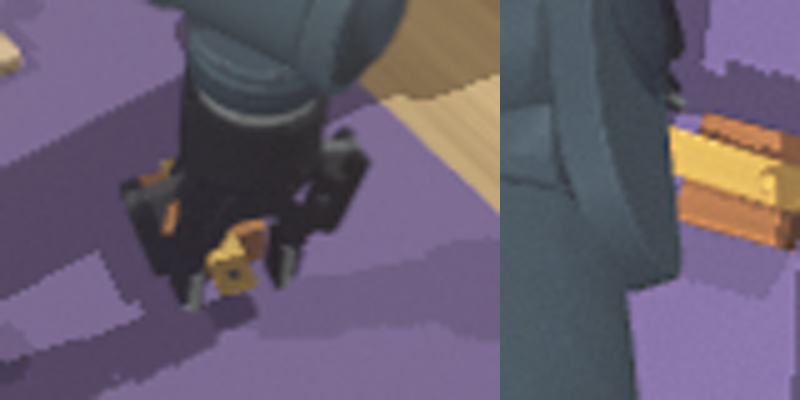

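The strip's plain end (eyelet at about (232,272) in the enlarged view) sits between the two fingers, so I'm closing on it.

In the tool's units: -0.03 m is -6, -0.02 m is -4.

```bash
echo '[[0.3, 0, 0, 0, 0], [0.2, 0, 0, 0, 0], [0.1, 0, 0, 0, 0], [0.1, 0, 0, 0, 0], [0.1, 0, 0, 0, 0]]' | python3 shift.py 30
echo '[[0.1, 0, 0, 0, 0], [0.1, 0, 0, -2, 0], [0.1, 0, 0, -4, 0], [0.1, 0, 0, -6, 0], [0.1, 0, 0, 0, 0]]' | python3 shift.py 40
```

```text
clock: 3.9
eef_pos: [0.5071, 0.2981, 0.1891]
tool_rot: [[0.281, 0.96, 0.003], [0.96, -0.281, 0.001], [0.002, 0.002, -1.0]]
contact_force: [-0.0, 2.7, 7.0]
finger_gap: 0.243
grasp_force: 29.6
clock: 4.4
eef_pos: [0.5076, 0.2981, 0.2518]
tool_rot: [[0.281, 0.96, 0.006], [0.96, -0.281, 0.002], [0.004, 0.006, -1.0]]
contact_force: [1.0, 0.8, -1.2]
finger_gap: 0.244
grasp_force: 39.1
```

In the tool's units: -0.03 m is -6, 0.01 m is 2, -0.13 rad is -0.65.

```bash
echo '[[0.1, 0, 0, 0, -0.65], [0.1, 0, 0, 0, -0.645], [0.1, -4, 1.4, 0, 0], [0.1, -6, 2, 0, 0], [0.1, -6, 2, 0, 0]]' | python3 shift.py 40
echo '[[0.1, -6, 2, 0, 0], [0.1, -6, 2, 0, 0], [0.1, -2, 0.6, 3, 0], [0.1, 0, 0, 2, 0], [0.1, 0, 0, 0, 0]]' | python3 shift.py
python3 - <<'E'
from h import *
np.set_printoptions(precision=4,suppress=True)
S=arm.get_image("scene");T=arm.get_image("top")
q=arm.observe();print(q["eef_pos"],q["wrist_torque"])
tc=q["eef_pos"]
tip=proj(T,[tc[0],tc[1]-.0865,.07])[0].astype(int);ts=proj(S,[tc[0],tc[1]-.0865,.07])[0].astype(int);print(tip,ts)
a=cv2.resize(S["color"][ts[1]-40:ts[1]+40,ts[0]-50:ts[0]+50,::-1],(400,320),interpolation=cv2.INTER_CUBIC)
b=cv2.resize(T["color"][tip[1]-40:tip[1]+40,tip[0]-50:tip[0]+50,::-1],(400,320),interpolation=cv2.INTER_CUBIC)
cv2.imwrite("pics/h.png",np.hstack([a,b]))
for d,b in((T,tip),(S,ts)):
    m=mask(d,(16,110,80),(30,255,255),(b[0]-30,b[1]-20,b[0]+30,b[1]+25))
    c=max(cv2.findContours(m,cv2.RETR_EXTERNAL,cv2.CHAIN_APPROX_NONE)[0],key=cv2.contourArea)
    print(cv2.boxPoints(cv2.minAreaRect(c)).tolist(),cv2.contourArea(c))
E
```

```text
clock: 4.9
eef_pos: [0.5306, 0.2161, 0.2464]
tool_rot: [[0.025, 1.0, -0.003], [1.0, -0.025, -0.001], [-0.001, -0.002, -1.0]]
contact_force: [0.0, 0.1, -1.3]
finger_gap: 0.245
grasp_force: 39.1
clock: 5.4
eef_pos: [0.5507, 0.1468, 0.2195]
tool_rot: [[0.026, 1.0, -0.006], [1.0, -0.026, -0.0], [-0.0, -0.006, -1.0]]
contact_force: [0.4, 0.0, -0.5]
finger_gap: 0.24
grasp_force: 39.1
[0.5516 0.1475 0.2216] [0.0331 0.0433 0.0097]
[272 199] [276 230]
[[257.0, 197.0], [273.0, 197.0], [273.0, 205.0], [257.0, 205.0]] 121.0
[[291.51348876953125, 244.0811004638672], [296.05401611328125, 243.32435607910156], [297.54052734375, 252.24327087402344], [293.0, 253.00001525878906]] 15.5
```

View pics/h.png

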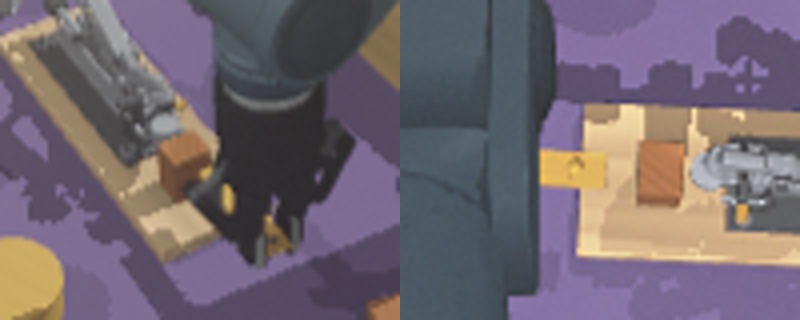

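Run:
```python
from h import *
np.set_printoptions(precision=4,suppress=True)
T=arm.get_image("top")
q=arm.observe();print(q["eef_pos"],q["contact_force"],q["wrist_torque"])
print(plane(T,[[273.6,201],[258,201],[273.6,196.6],[273.6,205.4]],.068), plane(T,[[281.4,193.8],[281.4,201.1]],.06))
g=cv2.cvtColor(T["color"],cv2.COLOR_RGB2HSV)
for x in (262,266,270): 
    print(x,[ (y,int(g[y,x,0]),int(g[y,x,1])) for y in (195,196,197,198,204,205,206,207)])
```

```text
[0.552  0.1475 0.2223] [ 0.0549 -0.3486 -0.4873] [0.0638 0.0607 0.0496]
[[0.5477 0.0593 0.068 ]
 [0.547  0.0973 0.068 ]
 [0.5586 0.0595 0.068 ]
 [0.5368 0.059  0.068 ]] [[0.5676 0.0404 0.06  ]
 [0.5493 0.0402 0.06  ]]
262 [(195, 128, 87), (196, 17, 113), (197, 20, 146), (198, 20, 148), (204, 21, 146), (205, 175, 44), (206, 131, 78), (207, 130, 79)]
266 [(195, 128, 91), (196, 12, 89), (197, 19, 148), (198, 18, 141), (204, 20, 151), (205, 15, 103), (206, 132, 65), (207, 130, 80)]
270 [(195, 17, 87), (196, 17, 106), (197, 20, 141), (198, 20, 149), (204, 20, 147), (205, 18, 134), (206, 17, 93), (207, 17, 89)]
```

```bash
echo '[[0.1, -2, 0.3, 0, 0], [0.1, -2, 0, 0, 0], [0.1, -2, 0, 0, 0], [0.1, -2, 0, 0, 0], [0.1, 0, 0, 0, 0]]' | python3 shift.py
echo '[[0.1, -1.2, 0, 0, 0], [0.1, -1.2, 0, 0, 0], [0.1, -0.8, 0, 0, 0], [0.1, -0.6, 0, 0, 0], [0.1, 0, 0, 0, 0]]' | python3 shift.py
python3 - <<'E'
from h import *
np.set_printoptions(precision=4,suppress=True)
S=arm.get_image("scene");T=arm.get_image("top")
q=arm.observe();print(q["eef_pos"],q["contact_force"],q["wrist_torque"])
a=cv2.resize(S["color"][200:260,235:310,::-1],(400,320),interpolation=cv2.INTER_CUBIC)
b=cv2.resize(T["color"][180:220,265:315,::-1],(400,320),interpolation=cv2.INTER_CUBIC)
cv2.imwrite("pics/i.png",np.hstack([a,b]))
E
```

```text
clock: 6.05
eef_pos: [0.553, 0.105, 0.2228]
tool_rot: [[0.028, 1.0, 0.0], [1.0, -0.028, -0.0], [-0.0, 0.0, -1.0]]
contact_force: [-0.6, 0.7, -0.8]
finger_gap: 0.244
grasp_force: 39.1
clock: 6.55
eef_pos: [0.5524, 0.0871, 0.2227]
tool_rot: [[0.026, 1.0, -0.0], [1.0, -0.026, -0.0], [-0.0, -0.0, -1.0]]
contact_force: [-0.1, -0.3, -1.8]
finger_gap: 0.241
grasp_force: 39.1
[0.5524 0.0875 0.2227] [-0.2972  0.1006 -0.7937] [ 0.0262 -0.0298 -0.0034]
```

View pics/i.png

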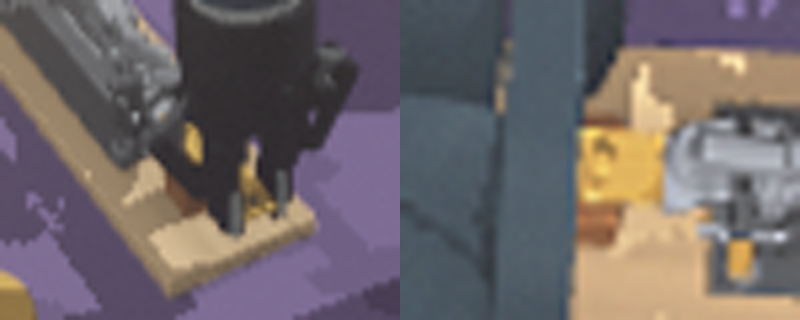

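```bash
echo '[[0.1, -0.8, 0, 0.2, 0], [0.1, -0.8, 0, 0.2, 0], [0.1, -0.4, 0, 0, 0], [0.1, -0.2, 0, 0, 0], [0.1, -0.2, 0, 0, 0]]' | python3 shift.py
echo '[[0.1, -0.2, 0, 0, 0], [0.1, -0.2, 0, 0, 0]]' | python3 shift.py | grep -E "eef|cont"
echo '[[0.1, 0, 0, 0, 0]]' | python3 shift.py | grep -E "eef|cont"
```

```text
clock: 7.15
eef_pos: [0.5521, 0.0753, 0.2207]
tool_rot: [[0.026, 1.0, -0.0], [1.0, -0.026, 0.0], [0.0, -0.0, -1.0]]
contact_force: [0.1, -0.1, -0.0]
finger_gap: 0.24
grasp_force: 39.1
eef_pos: [0.552, 0.0734, 0.2207]
contact_force: [1.1, 0.5, -0.7]
eef_pos: [0.552, 0.0734, 0.2207]
contact_force: [0.5, -0.4, -1.1]
```

```bash
cat > ok.sh <<'E'
# shows pose and force; fails if the push back along y exceeds 2.5 N
o=$(cat); echo "$o" | grep -E "eef|cont" | tr '\n' ' '; echo
echo "$o" | awk -F'[][,]' '/contact/{exit ($3>2.5)}'
E
echo '[[0.1, -0.2, 0, 0, 0], [0.1, -0.2, 0, 0, 0]]' | python3 shift.py | sh ok.sh &&
echo '[[0.1, -0.2, 0, 0, 0]]' | python3 shift.py | sh ok.sh &&
echo '[[0.1, -0.2, 0, 0, 0]]' | python3 shift.py | sh ok.sh &&
echo '[[0.1, -0.2, 0, 0, 0]]' | python3 shift.py | sh ok.sh &&
echo '[[0.1, -0.2, 0, 0, 0]]' | python3 shift.py | sh ok.sh &&
echo '[[0.1, -0.2, 0, 0, 0]]' | python3 shift.py | sh ok.sh &&
echo '[[0.1, -0.2, 0, 0, 0]]' | python3 shift.py | sh ok.sh &&
echo '[[0.1, -0.2, 0, 0, 0]]' | python3 shift.py | sh ok.sh &&
echo '[[0.1, -0.2, 0, 0, 0]]' | python3 shift.py | sh ok.sh
echo '[[0.1, 0, 0, 0, 0]]' | python3 shift.py | sh ok.sh
```

```text
eef_pos: [0.552, 0.0714, 0.2207] contact_force: [0.3, -0.0, -0.7] 
eef_pos: [0.5519, 0.0704, 0.2207] contact_force: [0.3, 0.9, 0.1] 
eef_pos: [0.5519, 0.0694, 0.2207] contact_force: [-0.0, 0.3, -0.6] 
eef_pos: [0.5519, 0.0683, 0.2207] contact_force: [-0.1, -0.6, -0.8] 
eef_pos: [0.5519, 0.0673, 0.2207] contact_force: [0.8, -0.0, 0.5] 
eef_pos: [0.5518, 0.0663, 0.2207] contact_force: [0.3, -0.7, -0.2] 
eef_pos: [0.5518, 0.0654, 0.2207] contact_force: [-0.5, 0.7, -0.8] 
eef_pos: [0.5518, 0.0646, 0.2207] contact_force: [0.6, 5.0, -0.4] 
eef_pos: [0.5518, 0.0647, 0.2207] contact_force: [0.2, 2.2, -1.3]
```

```bash
cat > okz.sh <<'E'
# as ok.sh, for the upward push
o=$(cat); echo "$o" | grep -E "eef|cont" | tr '\n' ' '; echo
echo "$o" | awk -F'[][,]' '/contact/{exit ($4>2.5)}'
E
echo '[[0.1, 0, 0, 0.1, 0], [0.1, 0, 0, 0.1, 0]]' | python3 shift.py | sh okz.sh &&
echo '[[0.1, 0, 0, 0.1, 0]]' | python3 shift.py | sh okz.sh &&
echo '[[0.1, 0, 0, 0.1, 0]]' | python3 shift.py | sh okz.sh &&
echo '[[0.1, 0, 0, 0.1, 0]]' | python3 shift.py | sh okz.sh &&
echo '[[0.1, 0, 0, 0.1, 0]]' | python3 shift.py | sh okz.sh &&
echo '[[0.1, 0, 0, 0.1, 0]]' | python3 shift.py | sh okz.sh
echo '[[0.1, 0, 0, 0, 0]]' | python3 shift.py | sh okz.sh
```

```text
eef_pos: [0.5518, 0.0647, 0.2197] contact_force: [0.0, 3.7, -0.2] 
eef_pos: [0.5518, 0.0647, 0.2194] contact_force: [-2.2, 4.0, 5.2] 
eef_pos: [0.5519, 0.0647, 0.2195] contact_force: [-1.6, 4.8, 3.7]
```

```bash
echo '[[0.3, 0, 0, 0, 0], [0.4, 0, 0, 0, 0], [0.5, 0, 0, 0, 0], [0.5, 0, 0, 0, 0]]' | python3 shift.py 20
echo '[[0.5, 0, 0, -4, 0], [0.5, 0, 0, -8, 0], [0.5, 0, 0, -10, 0], [0.5, 0, 0, -10, 0], [0.2, 0, 0, -4, 0]]' | python3 shift.py
```

```text
clock: 9.25
eef_pos: [0.5518, 0.0642, 0.2191]
tool_rot: [[0.026, 1.0, -0.0], [1.0, -0.026, -0.0], [-0.0, -0.0, -1.0]]
contact_force: [-0.5, 0.0, 1.3]
finger_gap: 0.503
grasp_force: 0.0
clock: 9.75
eef_pos: [0.5527, 0.0643, 0.4054]
tool_rot: [[0.026, 1.0, 0.009], [1.0, -0.026, -0.001], [-0.001, 0.009, -1.0]]
contact_force: [0.1, -0.5, -0.1]
finger_gap: 0.341
grasp_force: 0.0
```

In the tool's units: -0.045 m is -9.

```bash
echo '[[0, -9, 0, 0, 0], [0, -9, 0, 0, 0], [0, -9, 0, 0, 0], [0, -9, 0, 0, 0], [0, -9, 0, 0, 0]]' | python3 shift.py|head -2
echo '[[0, -0.4, -0.26, 0, 0], [0, 0, 0, 0, 0], [0, 0, 0, 0, 0]]' | python3 shift.py
python3 - <<'E'
from h import *
np.set_printoptions(precision=4,suppress=True)
S=arm.get_image("scene");T=arm.get_image("top")
a=cv2.resize(S["color"][190:262,225:315,::-1],(500,400),interpolation=cv2.INTER_CUBIC)
b=cv2.resize(T["color"][175:229,245:285,::-1],(296,400),interpolation=cv2.INTER_CUBIC)
b=cv2.resize(T["color"][175:235,255:300,::-1],(300,400),interpolation=cv2.INTER_CUBIC)
cv2.imwrite("pics/j.png",np.hstack([a,b]))
m=mask(T,(16,110,80),(30,255,255),(250,185,320,220))
c=max(cv2.findContours(m,cv2.RETR_EXTERNAL,cv2.CHAIN_APPROX_NONE)[0],key=cv2.contourArea)
bx=cv2.boxPoints(cv2.minAreaRect(c));print(bx,plane(T,bx,.064))
E
```

```text
clock: 10.25
eef_pos: [0.5455, -0.1623, 0.3993]
clock: 10.55
eef_pos: [0.5446, -0.1616, 0.399]
tool_rot: [[0.025, 1.0, -0.0], [1.0, -0.025, 0.0], [0.0, -0.0, -1.0]]
contact_force: [0.6, 0.6, -0.1]
finger_gap: -0.002
grasp_force: 0.0
[[265.6035 203.9302]
 [266.0748 194.5038]
 [306.424  196.5212]
 [305.9526 205.9476]] [[ 0.5408  0.0787  0.064 ]
 [ 0.5644  0.0781  0.064 ]
 [ 0.561  -0.0211  0.064 ]
 [ 0.5375 -0.02    0.064 ]]
```

View pics/j.png

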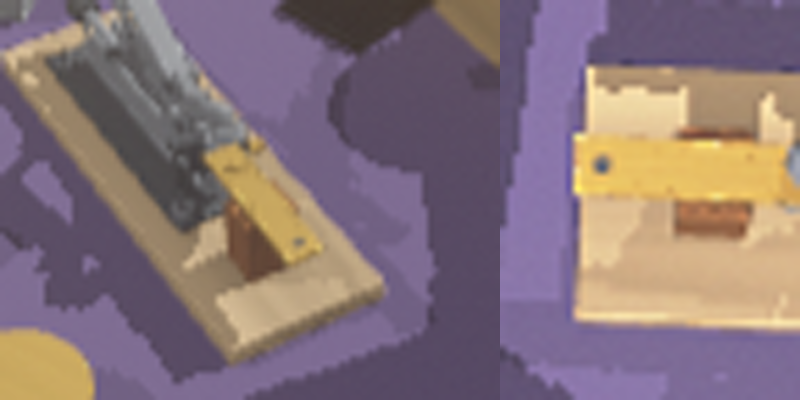

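```bash
echo '[[0, 0, 0.2, 8, 0], [0, 0, 0, 5, 0], [0, 0, 0, 1, 0], [0, 0, 0, 0.6, 0]]' | python3 shift.py | grep -E "eef|cont"
echo '[[0, 0, 0, 0.8, 0], [0, 0, 0, 0.8, 0]]' | python3 shift.py | grep -E "eef|cont"
echo '[[0, 0, 0, 0.8, 0], [0, 0, 0, 0.8, 0]]' | python3 shift.py | grep -E "eef|cont"
echo '[[0, 0, 0, 0.8, 0], [0, 0, 0, 0.8, 0]]' | python3 shift.py | grep -E "eef|cont"
```

```text
eef_pos: [0.5458, -0.1616, 0.326]
contact_force: [-0.0, 0.4, 0.5]
eef_pos: [0.5462, -0.1625, 0.3197]
contact_force: [-0.4, 0.5, 0.6]
eef_pos: [0.546, -0.1629, 0.3113]
contact_force: [-1.9, -1.0, 5.8]
eef_pos: [0.5462, -0.1632, 0.3037]
contact_force: [-1.3, -1.3, 5.2]
```

In the tool's units: 0.004 m is 0.8.

```bash
echo '[[0, 0, 0, 0.8, 0], [0, 0, 0, 0.8, 0], [0, 0, 0, 0.8, 0]]' | python3 shift.py | grep -E "eef|cont"
echo '[[0, 0, 0, 0.8, 0], [0, 0, 0, 0.8, 0]]' | python3 shift.py | grep -E "eef|cont"
echo '[[0, 0, 0, 0.6, 0], [0, 0, 0, 0.6, 0]]' | python3 shift.py | grep -E "eef|cont"
echo '[[0, 0, 0, 0.4, 0], [0, 0, 0, 0.4, 0]]' | python3 shift.py | grep -E "eef|cont"
```

```text
eef_pos: [0.5461, -0.1631, 0.2912]
contact_force: [1.0, -1.8, 4.8]
eef_pos: [0.5464, -0.1634, 0.284]
contact_force: [-3.2, -3.3, 14.1]
eef_pos: [0.5464, -0.1635, 0.2785]
contact_force: [-2.4, -3.7, 12.3]
eef_pos: [0.5463, -0.1635, 0.2739]
contact_force: [-2.3, -4.0, 7.8]
```

In the tool's units: 0.002 m is 0.4.

```bash
echo '[[0, 0, 0, 0.4, 0], [0, 0, 0, 0.4, 0]]' | python3 shift.py | grep -E "eef|cont"
echo '[[0, 0, 0, 0.4, 0]]' | python3 shift.py | grep -E "eef|cont"
echo '[[0, 0, 0, 0.4, 0]]' | python3 shift.py | grep -E "eef|cont"
echo '[[0, 0, 0, 0.4, 0]]' | python3 shift.py | grep -E "eef|cont"
echo '[[0, 0, 0, 0, 0]]' | python3 shift.py | grep -E "eef|cont"
```

```text
eef_pos: [0.5462, -0.1634, 0.2693]
contact_force: [-0.1, -3.7, 4.9]
eef_pos: [0.5461, -0.1632, 0.267]
contact_force: [0.8, -3.2, 3.8]
eef_pos: [0.5458, -0.1627, 0.2644]
contact_force: [1.4, -0.9, 2.3]
eef_pos: [0.5453, -0.1621, 0.2613]
contact_force: [0.8, -0.2, -0.4]
eef_pos: [0.5449, -0.1618, 0.2606]
contact_force: [0.6, 1.0, -0.1]
```

In the tool's units: -0.05 m is -10, 0.05 m is 10.

```bash
echo '[[0, 0, 0, -6, 0], [0, 4, 0, -10, 0], [0, 10, 0, -6, 0], [0.4, 10, 0, 0, 0], [0.4, 0, 0, 0, 0]]' | python3 shift.py | grep -E "eef|cont"
python3 - <<'E'
from h import *
S=arm.get_image("scene");T=arm.get_image("top")
print(proj(T,[.545,-.21,.076]),proj(S,[.545,-.21,.076]))
a=cv2.resize(S["color"][150:240,205:305,::-1],(400,360),interpolation=cv2.INTER_CUBIC)
b=cv2.resize(T["color"][175:220,345:395,::-1],(400,360),interpolation=cv2.INTER_CUBIC)
cv2.imwrite("pics/k.png",np.hstack([a,b]))
E
```

```text
eef_pos: [0.548, -0.0464, 0.3646]
contact_force: [-0.1, -0.2, -0.0]
[[384.78725389 203.34751105]] [[237.0866699  182.37112665]]
```

View pics/k.png

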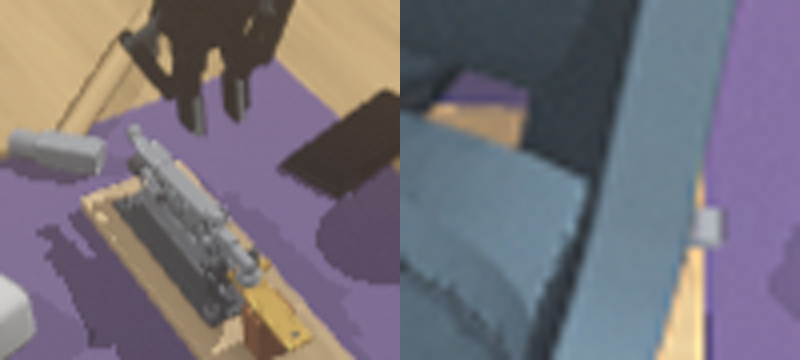

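Run:
```python
from h import *
np.set_printoptions(precision=4,suppress=True)
S=arm.get_image("scene");T=arm.get_image("top")
print(tri(T,[[382.0,202.8]],S,[[238.9,182.9]]),plane(T,[[382.0,202.8],[384.6,202.8]],.076),plane(S,[[238.9,182.9]],.076))
print(arm.observe()["eef_pos"])
```

```text
[[ 0.5441 -0.2011  0.0798  0.0034]] [[ 0.5462 -0.2033  0.076 ]
 [ 0.5463 -0.2096  0.076 ]] [[ 0.5412 -0.2039  0.076 ]]
[ 0.5482 -0.0514  0.3634]
```

Units first: shifts go in units of 5 mm and turns go in units of 0.2 rad. So 0.0007 m is 0.14, -0.04 m is -8.

```bash
echo '[[0.45, -8, 0, 0, 0], [0.45, -8, 0, 0, 0], [0.45, -8, 0, 0, 0], [0.45, -6.5, 0.14, 0, 0], [0.45, 0, 0, 0, 0]]' | python3 shift.py | grep -E "eef|cont"
echo '[[0.45, 0, 0, 8, 0], [0.45, 0, 0, 8, 0], [0.45, 0, 0, 5, 0], [0.45, 0, 0, 3, 0], [0.45, 0, 0, 0, 0]]' | python3 shift.py| grep -E "eef|cont|gap"
```

```text
eef_pos: [0.5445, -0.2083, 0.3638]
contact_force: [0.1, 0.6, -0.1]
eef_pos: [0.5443, -0.2032, 0.2418]
contact_force: [-0.0, 0.4, 0.2]
finger_gap: 0.45
```

```bash
echo '[[0.3, 0, 0, 0, 0], [0.2, 0, 0, 0, 0], [0.05, 0, 0, 0, 0], [0.05, 0, 0, 0, 0], [0.05, 0, 0, 0, 0]]' | python3 shift.py 30 | grep -E "eef|cont|gap|grasp"
echo '[[0.05, 0, 0, 0, 0]]' | python3 shift.py | grep -E "eef|cont|gap|grasp"
```

```text
eef_pos: [0.5453, -0.204, 0.2454]
contact_force: [-4.2, -2.2, 3.3]
finger_gap: 0.125
grasp_force: 29.3
eef_pos: [0.5453, -0.204, 0.2454]
contact_force: [-3.6, -1.5, 5.2]
finger_gap: 0.12
grasp_force: 29.3
```

In the tool's units: -0.004 m is -0.8.

```bash
echo '[[0.05, 0, 0, -0.8, 0], [0.05, 0, 0, -0.8, 0]]' | python3 shift.py | grep -E "eef|cont"
echo '[[0.05, 0, 0, -0.8, 0]]' | python3 shift.py | grep -E "eef|cont"
echo '[[0.05, 0, 0, -0.8, 0]]' | python3 shift.py | grep -E "eef|cont"
echo '[[0.05, 0, 0, -0.8, 0]]' | python3 shift.py | grep -E "eef|cont"
echo '[[0.05, 0, 0, -0.8, 0], [0.05, 0, 0, -0.8, 0]]' | python3 shift.py | grep -E "eef|cont|gap"
```

```text
eef_pos: [0.545, -0.2036, 0.2525]
contact_force: [-2.9, -1.5, -1.3]
eef_pos: [0.545, -0.2032, 0.2562]
contact_force: [-1.3, 0.9, -2.3]
eef_pos: [0.545, -0.2029, 0.26]
contact_force: [-2.3, 2.5, -3.5]
eef_pos: [0.5451, -0.2033, 0.2643]
contact_force: [-3.8, -7.5, 0.4]
eef_pos: [0.5454, -0.2041, 0.2737]
contact_force: [-5.6, -1.9, 2.6]
finger_gap: 0.116
```

In the tool's units: -0.005 m is -1.

```bash
echo '[[0.05, 0, 0, -1, 0], [0.05, 0, 0, -1, 0], [0.05, 0, 0, -1, 0]]' | python3 shift.py | grep -E "eef|cont"
echo '[[0.05, 0, 0, -1, 0], [0.05, 0.2, 0, -1, 0], [0.05, 0.2, 0, -1, 0]]' | python3 shift.py | grep -E "eef|cont"
echo '[[0.05, 0.2, 0, -1, 0], [0.05, 0.2, 0, -1, 0]]' | python3 shift.py | grep -E "eef|cont|gap"
```

```text
eef_pos: [0.5453, -0.2032, 0.2879]
contact_force: [-3.7, 2.4, 0.8]
eef_pos: [0.5453, -0.2008, 0.3026]
contact_force: [-2.0, 3.2, 1.8]
eef_pos: [0.5453, -0.1978, 0.3122]
contact_force: [-2.7, 8.3, 0.8]
finger_gap: 0.117
```

```bash
echo '[[0.05, 0.2, 0, -0.6, 0], [0.3, 0.2, 0, 0, 0], [0.45, 0, 0, 0, 0], [0.45, 0, 0, 0, 0]]' | python3 shift.py | grep -E "eef|cont|gap"
echo '[[0.45, 0, 0, -6, 0], [0.45, 0, 0, -10, 0], [0.45, 0, 0, -10, 0], [0.45, -10, 0, 0, 0], [0.45, -10, -6, 0, 0]]' | python3 shift.py | grep -E "eef|cont|gap"
echo '[[0.45, 0, -10, 0, 0], [0.45, 0, -10, 0, 0], [0.45, 0, 0, 0, 0]]' | python3 shift.py | grep -E "eef|cont|gap"
python3 - <<'E'
from h import *
np.set_printoptions(precision=4,suppress=True)
S=arm.get_image("scene");T=arm.get_image("top")
a=cv2.resize(S["color"][150:250,200:320,::-1],(480,400),interpolation=cv2.INTER_CUBIC)
b=cv2.resize(T["color"][175:235,260:395,::-1],(800,200)[:1]+(356,),interpolation=cv2.INTER_CUBIC)
o=np.zeros((600,800,3),np.uint8);o[:400,:480]=a;o[400:,:450]=cv2.resize(b,(450,200));o[:400,480:]=cv2.resize(T["color"][180:230,260:300,::-1],(320,400),interpolation=cv2.INTER_CUBIC)
cv2.imwrite("pics/l.png",o)
m=mask(T,(16,110,80),(30,255,255),(250,185,300,220))
c=max(cv2.findContours(m,cv2.RETR_EXTERNAL,cv2.CHAIN_APPROX_NONE)[0],key=cv2.contourArea)
bx=cv2.boxPoints(cv2.minAreaRect(c));print(bx,plane(T,bx,.064))
E
```

```text
eef_pos: [0.5457, -0.1978, 0.3157]
contact_force: [-0.4, -0.7, 0.3]
finger_gap: 0.45
eef_pos: [0.5184, -0.2909, 0.4484]
contact_force: [0.2, -0.6, -0.9]
finger_gap: 0.454
eef_pos: [0.4135, -0.2869, 0.4438]
contact_force: [0.6, -0.0, -1.1]
finger_gap: 0.45
[[265.5536 203.9277]
 [266.0249 194.5013]
 [299.4414 196.1721]
 [298.9701 205.5985]] [[ 0.5408  0.0788  0.064 ]
 [ 0.5644  0.0782  0.064 ]
 [ 0.5616 -0.0039  0.064 ]
 [ 0.5381 -0.0029  0.064 ]]
```

View pics/l.png

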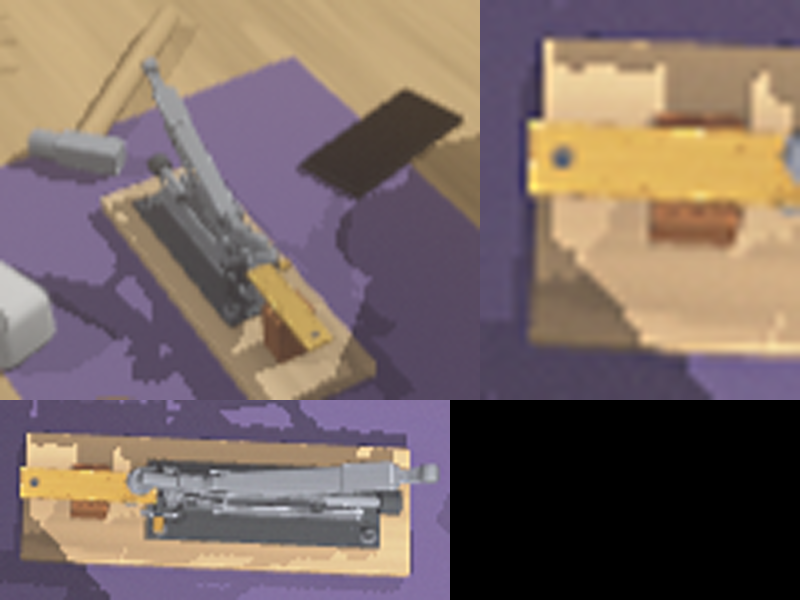

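The pictures show the handle sprung fully open again, with the tail at about (150,65) in the scene crop. The strip lies where it was, eyelet at about (563,157), and the robot is clear of everything. I'm handing in the job.

```bash
python3 -c "
from station import arm
print(arm.observe()['clock'],arm.finish_job())"
```

```text
the job is handed in; nothing more can be done
18.25 None
```

The job is handed in at 18 s: the strip went in against the depth stop, the handle snapped over and stayed locked on its own, and the release lever opened the jaws again. The strip is still lying in place. I inferred that the rivet set from the 14 N press force and the snap; I did not see the rivet itself.

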